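# Tip the parts tray on the phone repair bench

### The job

Lay the orange speaker module flat in the bare half of the tipping tray, with the other two modules, and let go of it. Then push the red tab down with the fingertips until the tray rests on its lower stop, and keep it pressed there firmly but gently (about 10 to 12 N, never above 22 N) until all three modules have slid into the yellow end and for a good second more. Let the tray come slowly back up to level under the fingers (it is counterweighted and must not snap up), then leave it, with all three modules in the yellow end and the phone, the jar and the loupe undisturbed.

Things in the scene. Friction and masses are not known exactly. Their poses are not given: they have to be found in the camera images.
- stand: fixed stand of the tray: dark steel foot 150 x 110 x 8 mm on a blue mat (mat top 3 mm above the bench) with two aluminium uprights, 99 mm high, outside the tray's long sides. Origin: centre of the foot's underside. x across the tray (the loose things to be picked up lie on its -x side), y along the tray from the red tab (-y) to the counterweight (+y), z up
- tilt (a joint): tilt of the tray, rad: 0 = level (upper stop, where it rests by itself), 0.42 = red tab fully down (hard lower stop). The counterweight, of unknown exact weight, pulls it back to 0 with 2 to 5 N at the tab; modules start to slide at 0.2 to 0.34 rad depending on friction
- pan: hinged aluminium tray, open top, 112 mm (x) by 248 mm (y) outside, walls 4 mm thick, 20 mm above the floor. Origin: on the hinge axis, mid-tray, 4 mm under the floor's upper face, 85 mm above the stand's underside; turns with the tray: x along the hinge, y along the tray (red tab at -y), z out of the floor. Floor y -120 to -20 mm yellow, the rest bare; counterweight hangs under y +90 mm
- tab_top (a point): centre of the upper face of the red press tab, a flat plate 70 mm wide (x), from y -124 to -168 mm outside the tray's -y end wall, level with the tray floor; this point, at y -150 mm of the pan and 4 mm above the hinge axis, is good to press on. On the lower stop it is about 31 mm above the bench; axes as the pan
- speaker: orange speaker module with a black grille, a block 20 mm (x) by 30 mm (y) by 9 mm high, about 20 g, lying on the mat. Origin: centre of its underside, z up
- camera: black camera module with two lenses, a block 20 mm (x) by 30 mm (y) by 9 mm high, about 20 g, lying in the tray's bare half, on its -x side. Origin: centre of its underside
- motor: steel vibration motor with a copper top, a block 20 mm (x) by 30 mm (y) by 9 mm high, about 20 g, lying in the tray's bare half, on its -x side. Origin: centre of its underside
- jar: bystander: white plastic jar with black lid, 42 mm across, 55 mm high. Origin: centre of its underside
- loupe: bystander: black eye loupe, 42 mm across, 36 mm high. Origin: centre of its underside
- phone: bystander: red phone lying on the mat beyond the tray, 75 x 150 x 8 mm. Origin: centre of its underside
Mind the look-alikes: they are no part of the job. What is shaped like the motor but blue or green is not meant.

How it is judged:
On the way, in this order (a step that is already met when the one before it is completed fails the run):
1. the speaker lies in the half of the level tray away from the red tab, released (x of speaker in the frame of pan between -0.052 and 0.052 m and y of speaker in the frame of pan between -0.01 and 0.12 m and z of speaker in the frame of pan between 0 and 0.01 m and value of joint tilt below 0.05 rad and contact force between the fingers and speaker below 0.05 N), for 0.2 s.
2. the tray is held on its lower stop (tilt above 0.405 rad) with at least 6 N by the fingers for half a second, with all three modules in the yellow end (value of joint tilt above 0.405 rad and contact force between the fingers and pan above 6 N and y of each of speaker, camera, motor in the frame of pan below -0.02 m), for 0.5 s.
At the end, for the whole second after the job is handed in: The tray is back level (tilt under 0.03 rad) and nothing touches it; the speaker, the camera and the motor lie at rest inside the tray, their centres in the yellow end (pan y between -120 and -20 mm) (value of joint tilt below 0.03 rad and y of speaker in the frame of pan between -0.12 and -0.02 m and y of camera in the frame of pan between -0.12 and -0.02 m and y of motor in the frame of pan between -0.12 and -0.02 m and distance between each of speaker, camera, motor and pan below 0.135 m and z of each of speaker, camera, motor in the frame of pan above 0 m and linear speed of each of speaker, camera, motor below 0.02 m/s).
It fails at once if the robot loads the tray with more than 22 N (contact force between any of the fingers, the arm and pan above 22 N).
It fails at once if the tray snaps up faster than 1.2 rad/s (velocity of joint tilt below -1.2 rad/s).
It fails at once if the phone, the jar or the loupe is moved more than 15 mm (distance of any of phone, jar, loupe from where it was at the start of the episode above 0.015 m).
It also fails if it takes over 67 s, if anything falls off the work surface, if the arm or the gripper's body presses on something with over 40 N, if the wrist force passes 120 N, or if a joint passes its speed limit or range.

### The arm

A 6-joint arm with a two-finger parallel gripper is mounted at the origin on the work surface. World frame = base frame: x ahead of the robot, y to its left, z up, the work surface at z = 0. Lengths are in m, angles in rad, forces in N, time in s.
With the tool pointing down it reaches from about 0.375 to 0.9 m from the base axis. Payload 3.1 kg.
Tool frame: the origin (TCP) lies between the finger pads; the fingertips stand 8 mm ahead of it and the grasp point (between the pads) lies 11 mm behind it; z points along the fingers, y is the line along which they close (so a half turn about z gives the same grasp; the last joint's range is limited). The gripper opens to 87 mm and grips with 3 to 60 N. Pads are 19 mm wide; open, the fingers measure 117 mm over their backs; the gripper's body (75 mm by 190 mm) begins 51 mm behind the grasp point.
Start: joints at [1.071, 0.527, 1.433, -0, 1.181, -0.178], TCP at [0.198, 0.593, 0.208] pointing down, gripper open.
Joint ranges: [-3.08, 3.08], [-0.75, 2.2], [0.22, 2.44], [-1.43, 4.57], [0, 2.65], [-2.85, 2.85]. Speed limits (rad/s): [2.79, 2.79, 3.14, 3.14, 3.14, 3.14].

### API

Orientations are given as a unit quaternion [x, y, z, w].
In Python, from rig import robot, vision, job gives the robot as it stands.
- The arm moves only by the shell command python3 -m handwheel 'ROWS' [OPENING] [FORCE]. ROWS is JSON, a list of rows, each a list of 4 numbers: the shift along the tool's x, y, z as a fraction of full scale, then the turn about the tool's z as a fraction of full scale. A call has 1 to 20 rows; each row is the pose to reach, as a shift and turn from the pose commanded when the call began, along the tool's axes at that moment, turning the shorter way round; what a row does not reach only later rows make up. Full scale, the value 1, is 300 mm for a shift and 2 pi rad for a turn. A row lasts 1/12 s, in which the tool goes at most 41.7 mm and 7.16 degrees, less where a joint would pass 70% of its speed; a pose out of reach is approached as far as the arm can. A call with a number of a shift or a turn outside -1 to 1 is refused whole. A call with a gripper value outside its range is refused whole. OPENING is the opening in per cent of the stroke, from 0 (shut) to 100 (fully open), set as the call begins (- or left out, the last holds). The fingers move at their own pace and stop on an object; FORCE is the grip in N (left out, the last holds). Time passes only in rows, so rows that repeat a pose let the fingers close. It gives the time, the measured TCP pose, the force, the opening and the grip force at its end, in the units of the state.
- robot.get_obs(): the state, without advancing time (a new reading comes with each control period).
- vision.camera(name): name is "side" or "top"; returns a dict with "frame" (420x560x3 uint8, red, green, blue), "K" (3x3 intrinsics, pixels), "cam_to_world" (4x4, takes a point from camera to world coordinates). Camera axes: x right, y down, z forward; pixel columns grow to the right and rows downward; lengths in m; the calibration is good to about 2 mm. A picture is of the moment at which its call begins. There is no depth.
- job.hand_in(): hands the job in; it is judged then, once.
Trained networks look in the newest picture that a camera, given by its name, has taken for a name from the list of things; names that differ only in an ending like _2 or _b are one class to them, and where a whole thing is asked for, a point or a joint stands for the part that bears it (a point fixed in the world has none). Each returns a list of dicts, best first, with "conf" (0 to 1); they miss things now and then, are a little off and sometimes report something else, mostly with a low value. They report only what shows in the picture. A call takes as long as a camera call. They do not tell look-alikes from the thing itself.
- vision.look_for(camera, label): "point" ([row, column] in pixels, amid what is visible of it).
- vision.outline_of(camera, label): "mask" (420x560 bool, what is visible of it) and "point" ([row, column] in pixels, amid what is visible of it).
The state is a dict: "time": time; "q": joint angles; "joint_velocities": joint speeds; "joint_torque": joint torques, N m; "position": TCP position; "tool_rot": TCP orientation; "ft_force": force on the tool from outside, world axes, zero at the start; "moment": the same for the moment, N m; "grip_width": finger opening in m; "grip_force": force on a finger pad.
Only numpy, scipy, OpenCV 4.12 (cv2) and the standard library are available. Lean on these libraries where they do the work, as an engineer would, in place of code of your own. Each camera call takes 0.05 s, during which the arm holds its last target. There are 200 camera calls.

## Working session

There is one attempt and no reset: what is moved stays moved. The work goes in short steps, Python scripts to look and compute and a shell command to move; the robot and the scene stay as the last step left them, time stands still between calls to the robot, and variables do not carry over. Pictures are saved under pics/ and viewed, at most 13 in all, crops included, and the job is handed in when it is done.

```bash
mkdir -p pics; cat > h.py <<'E'
import numpy as np, cv2
from rig import robot, vision, job
def snap(n,f=None):
    c=vision.camera(n)
    if f: cv2.imwrite('pics/'+f,cv2.cvtColor(c['frame'],cv2.COLOR_RGB2BGR))
    return c
def ray(c,px,z):
    r,k=px; T=np.array(c['cam_to_world']); d=T[:3,:3]@np.linalg.inv(c['K'])@[k,r,1]; o=T[:3,3]
    return o+d*(z-o[2])/d[2]
def proj(c,p):
    T=np.linalg.inv(c['cam_to_world']); q=np.array(c['K'])@(T[:3,:3]@p+T[:3,3]); return q[1]/q[2],q[0]/q[2]
E
python3 - <<'E'
from h import *
for n in('top','side'):
    c=snap(n,n+'1.png')
    print(n,np.round(c['cam_to_world'],3).tolist())
    for l,z in [('speaker',.012),('camera',.101),('motor',.101),('tab_top',.092),('pan',.1),('jar',.055),('loupe',.036),('phone',.01),('stand',.0)]:
        for d in vision.look_for(n,l)[:3]: print(l,np.round(d['point']),round(d['conf'],2),np.round(ray(c,d['point'],z),3))
o=robot.get_obs();print(o)
E
```

```text
top [[0.068, -0.976, 0.209, 0.449], [-0.998, -0.066, 0.016, 0.028], [-0.001, -0.21, -0.978, 0.877], [0.0, 0.0, 0.0, 1.0]]
speaker [287. 173.] 0.5 [0.495 0.198 0.012]
camera [203. 216.] 0.69 [0.618 0.13  0.101]
motor [194. 189.] 0.74 [0.628 0.173 0.101]
motor [206. 147.] 0.63 [0.606 0.233 0.101]
motor [153. 162.] 0.49 [0.689 0.219 0.101]
tab_top [190. 267.] 0.84 [0.644 0.058 0.092]
pan [190. 265.] 0.74 [0.643 0.06  0.1  ]
jar [311. 299.] 0.59 [ 0.47  -0.003  0.055]
jar [193. 262.] 0.26 [0.649 0.066 0.055]
loupe [295. 231.] 0.62 [0.489 0.103 0.036]
phone [122. 243.] 0.93 [0.782 0.11  0.01 ]
stand [192. 263.] 0.59 [0.665 0.067 0.   ]
side [[0.903, -0.298, 0.309, 0.432], [-0.429, -0.613, 0.663, -0.381], [-0.008, -0.732, -0.682, 0.525], [0.0, 0.0, 0.0, 1.0]]
speaker [211. 175.] 0.51 [0.491 0.195 0.012]
camera [176. 255.] 0.74 [0.617 0.12  0.101]
motor [158. 254.] 0.56 [0.633 0.165 0.101]
motor [174. 232.] 0.4 [0.585 0.14  0.101]
tab_top [204. 296.] 0.91 [0.648 0.04  0.092]
pan [208. 293.] 0.68 [0.638 0.027 0.1  ]
jar [291. 196.] 0.71 [ 0.471 -0.019  0.055]
loupe [242. 192.] 0.79 [0.493 0.087 0.036]
phone [196. 347.] 0.88 [0.783 0.099 0.01 ]
stand [212. 288.] 0.97 [0.672 0.117 0.   ]
{'time': 1.0, 'q': array([ 1.07047235e+00,  5.27439237e-01,  1.43274858e+00,  2.04380403e-05,
        1.18140588e+00, -1.78506723e-01]), 'joint_velocities': array([-0.0007656 ,  0.00017824, -0.0003217 ,  0.00051078, -0.00054937,
       -0.00041809]), 'joint_torque': array([-5.64010570e-04, -4.40020573e+01, -1.76985151e+01,  6.33574929e-02,
        5.04601328e-02,  1.41917403e-05]), 'position': array([0.19762916, 0.59288184, 0.20827027]), 'tool_rot': array([ 1.60218994e-01,  9.87081493e-01,  2.65417319e-06, -9.08888497e-06]), 'ft_force': array([ 0.17887799,  0.20931421, -0.1771118 ]), 'moment': array([0.00327647, 0.03678597, 0.00985535]), 'grip_force': 0.0, 'grip_width': 0.0873061073493618}
```

View pics/top1.png

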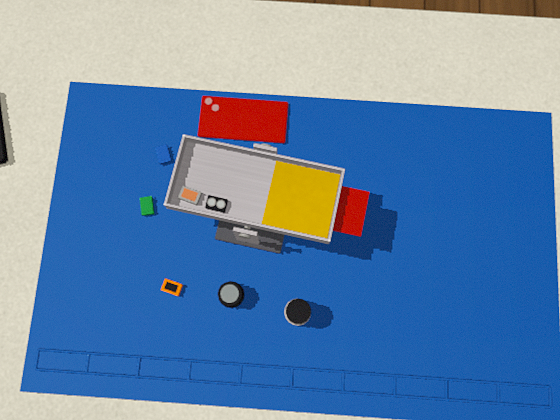

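View pics/side1.png

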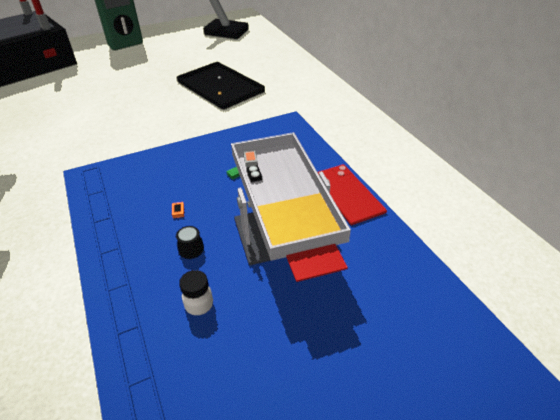

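The top view shows the speaker at (287,172), the motor and camera at (194,190) and (203,216), and the tab at about (211,352). The blue and green look-alikes sit off the tray.

```bash
cat > m.py <<'E'
from h import *
from scipy.spatial.transform import Rotation as R
def comps(c,m,z,minA=40):
    n,l,s,ce=cv2.connectedComponentsWithStats(m.astype(np.uint8))
    for i in range(1,n):
        if s[i,4]<minA: continue
        v,u=np.nonzero(l==i)
        P=np.array([ray(c,(a,b),z)[:2] for a,b in zip(v,u)])
        r=cv2.minAreaRect((P*1000).astype(np.float32)); 
        print('  px',ce[i][::-1].round(),'rect',np.round(r[0],1),np.round(r[1],1),round(r[2],1))
def hsv(c): return [x.astype(int) for x in cv2.split(cv2.cvtColor(c['frame'],cv2.COLOR_RGB2HSV))]
E
python3 - <<'E'
from m import *
for n in('top','side'):
    c=snap(n); h,s,v=hsv(c); print(n)
    print(' yellow'); comps(c,(h>20)&(h<32)&(s>180)&(v>120),.092,800)
    print(' red'); comps(c,((h<4)|(h>176))&(s>180)&(v>80),.092,300)
    print(' orange'); comps(c,(h>5)&(h<18)&(s>170)&(v>120),.012,25)
    print(' copper'); comps(c,(h>3)&(h<18)&(s>70)&(s<200)&(v>150),.101,60)
    for l,z in [('speaker',.010),('camera',.099),('motor',.099)]:
        for d in vision.outline_of(n,l)[:2]: print(l,d['conf']); comps(c,d['mask'],z,30)
E
```

```text
top
 yellow
  px [199. 301.] rect [635.3   5.5] [99.1 99.3] 81.3
 red
  px [119. 244.] rect [755.9 102.9] [133.7  66.7] 89.3
  px [211. 351.] rect [621.8 -69.6] [41.2 68.8] 81.3
 orange
  px [287. 172.] rect [495.9 201.1] [29.5 18.8] 73.8
 copper
  px [194. 189.] rect [628.4 172.3] [22.6 13.9] 73.1
speaker 0.61
  px [287. 172.] rect [495.5 200.9] [32.2 19.8] 74.4
camera 0.75
  px [204. 217.] rect [617.3 130. ] [30.6 21.2] 79.6
motor 0.84
  px [195. 190.] rect [627.3 170.9] [31.2 22. ] 75.2
motor 0.63
  px [155. 164.] rect [688.  216.5] [29.4 19.1] 18.4
side
 yellow
 red
  px [197. 352.] rect [731.5  30.9] [125.9  62. ] 89.5
  px [262. 316.] rect [622.6 -70.1] [43.9 69. ] 81.4
 orange
  px [211. 178.] rect [495.8 196.3] [35.6 18.8] 74.4
 copper
  px [156. 250.] rect [628.8 173.1] [24.8 14.3] 73.9
  px [208. 178.] rect [485.6  99.4] [25.  15.9] 75.0
speaker 0.47
  px [210. 178.] rect [496.5 197.7] [39.1 21.1] 74.3
camera 0.61
  px [174. 253.] rect [616.7 128.1] [40.1 21.2] 79.7
camera 0.42
  px [196. 352.] rect [727.1  24.5] [125.5  63.1] 88.3
motor 0.63
  px [159. 250.] rect [627.9 167.9] [42.  21.6] 68.5
motor 0.49
  px [173. 233.] rect [587.5 143.4] [24.8 17.1] 85.8
```

```bash
cat > go.py <<'E'
import sys
from m import *
o=robot.get_obs(); Rm=R.from_quat(o['tool_rot']).as_matrix()
t=[float(a) for a in sys.argv[1:]]   # x y z mm, yaw(deg) of tool y
d=Rm.T@(np.array(t[:3])/1000-o['position'])/.3
yaw=np.degrees(np.arctan2(Rm[1,1],Rm[0,1])); turn=-((t[3]-yaw+180)%360-180)
print('t',round(o['time'],2),'pos',o['position'].round(4),'yaw',round(yaw,2),'F',o['ft_force'].round(2),'-> row',d.round(4),'turn',round(turn/360,4))
E
python3 go.py 496 200.5 80 -15.6; python3 go.py 496 200.5 12.5 -15.6
```

```text
t 1.4 pos [0.1976 0.5929 0.2083] yaw 71.56 F [ 0.27 -0.96  0.65] -> row [-1.3572 -0.9264  0.4275] turn 0.2421
t 1.4 pos [0.1976 0.5929 0.2083] yaw 71.56 F [ 0.27 -0.96  0.65] -> row [-1.3572 -0.9264  0.6525] turn 0.2421
```

```bash
python3 -m handwheel '[[-0.1,-0.05,0,0.02],[-0.2,-0.15,0.05,0.04],[-0.3,-0.25,0.1,0.06],[-0.4,-0.3,0.13,0.08],[-0.5,-0.4,0.17,0.1],[-0.6,-0.45,0.2,0.12],[-0.7,-0.5,0.23,0.14],[-0.8,-0.6,0.25,0.16],[-0.9,-0.65,0.27,0.18],[-0.95,-0.65,0.3,0.2],[-0.95,-0.65,0.3,0.22],[-0.95,-0.65,0.3,0.242],[-0.95,-0.65,0.3,0.242],[-0.95,-0.65,0.3,0.242],[-0.95,-0.65,0.3,0.242]]' 55; python3 go.py 496 200.5 60 -15.6;python3 go.py 496 200.5 13 -15.6
```

```text
time: 2.65
position: [0.4063, 0.318, 0.1184]
tool_rot: [0.795, 0.606, 0.0, 0.0]
ft_force: [0.1, 0.4, 0.2]
grip_width: 0.0477
grip_force: 0.0
t 2.65 pos [0.4063 0.318  0.1184] yaw -15.39 F [0.1  0.39 0.17] -> row [-0.2982  0.3923  0.1947] turn 0.0006
t 2.65 pos [0.4063 0.318  0.1184] yaw -15.39 F [0.1  0.39 0.17] -> row [-0.2982  0.3922  0.3513] turn 0.0006
```

```bash
python3 -m handwheel '[[-0.07,0.1,0.05,0],[-0.15,0.2,0.1,0],[-0.22,0.3,0.15,0],[-0.298,0.392,0.19,0],[-0.298,0.392,0.19,0],[-0.298,0.392,0.24,0],[-0.298,0.392,0.29,0],[-0.298,0.392,0.33,0],[-0.298,0.392,0.35,0],[-0.298,0.392,0.35,0],[-0.298,0.392,0.35,0],[-0.298,0.392,0.35,0]]'; python3 go.py 496 200.5 13 -15.6
python3 - <<'E'
from m import *
for n in('top','side'):
    c=snap(n); im=c['frame'][...,::-1]
    r,k=map(int,proj(c,np.array([.496,.2005,.02]))); cv2.imwrite(f'pics/{n}2.png',cv2.resize(im[max(r-60,0):r+60,max(k-80,0):k+80],None,fx=4,fy=4))
E
```

```text
time: 3.65
position: [0.496, 0.2006, 0.0139]
tool_rot: [0.796, 0.605, 0.001, 0.0]
ft_force: [-0.9, 0.3, 0.6]
grip_width: 0.0478
grip_force: 0.0
t 3.65 pos [0.496  0.2006 0.0139] yaw -15.49 F [-0.86  0.33  0.57] -> row [-0.0003  0.0001  0.0031] turn 0.0003
```

View pics/side2.png

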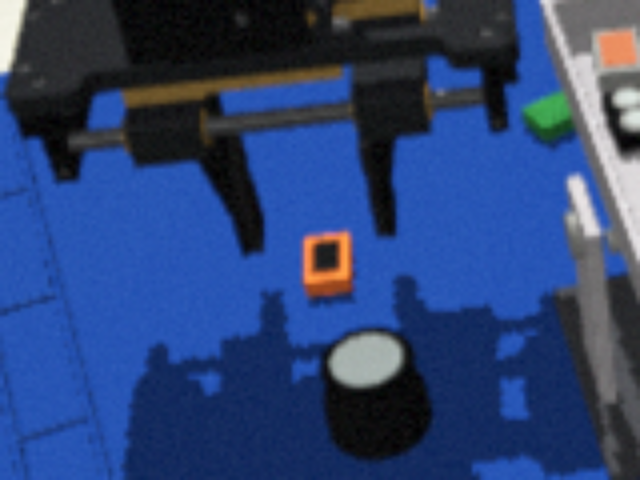

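The fingers straddle the speaker in this side view, but they seem a little behind or above it: tips at crop (250,250) and (385,235), speaker top at (328,258). I'll check this against the projection.

```bash
python3 - <<'E'
from m import *
a=np.radians(-15.5);o=robot.get_obs();p=o['position']
for n in('top','side'):
    c=snap(n);r,k=map(int,proj(c,np.array([.496,.2005,.02])));r0,k0=max(r-60,0),max(k-80,0)
    f=lambda q:[round(float((proj(c,q)[1]-k0)*4)),round(float((proj(c,q)[0]-r0)*4))]
    for s in(-1,1):
      print(n,'tip',[f(p+[s*.024*np.cos(a),s*.024*np.sin(a),z]) for z in(-.008,0,.02)])
    print('spk top',f(np.array([.496,.2005,.012])))
    h,s,v=hsv(c);comps(c,(h>5)&(h<18)&(s>170)&(v>120),.012,25)
E
```

```text
top tip [[308, 300], [304, 300], [294, 297]]
top tip [[352, 187], [349, 185], [339, 180]]
spk top [327, 243]
side tip [[272, 273], [268, 260], [259, 226]]
side tip [[382, 260], [379, 246], [372, 212]]
spk top [324, 257]
  px [211. 178.] rect [495.8 196.2] [35.2 18.8] 74.4
```

View pics/top2.png

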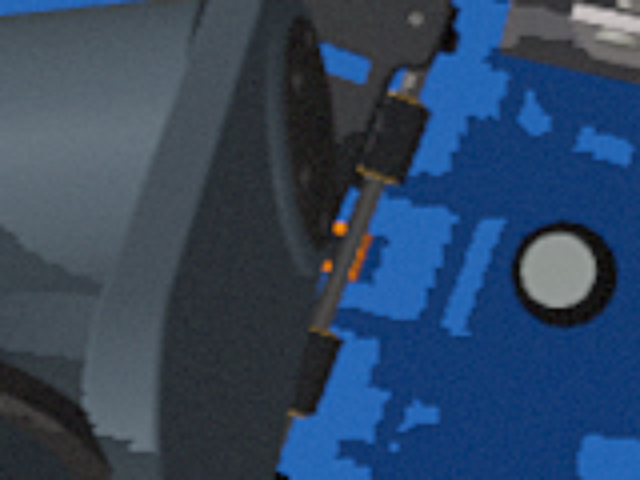

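The tips image about 10 mm higher than the state suggests, and the shadows agree. I'll go down in small steps watching the force.

```bash
python3 -m handwheel '[[0,0,0.007,0],[0,0,0.013,0],[0,0,0.013,0],[0,0,0.013,0]]'; python3 - <<'E'
from m import *
c=snap('side'); im=c['frame'][...,::-1]
r,k=map(int,proj(c,np.array([.496,.2005,.02]))); cv2.imwrite('pics/side3.png',cv2.resize(im[r-40:r+40,k-53:k+53],None,fx=6,fy=6))
E
```

```text
time: 4.18
position: [0.4955, 0.2, 0.0092]
tool_rot: [0.796, 0.605, -0.0, -0.0]
ft_force: [0.4, -0.0, -0.4]
grip_width: 0.0481
grip_force: 0.0
```

View pics/side3.png

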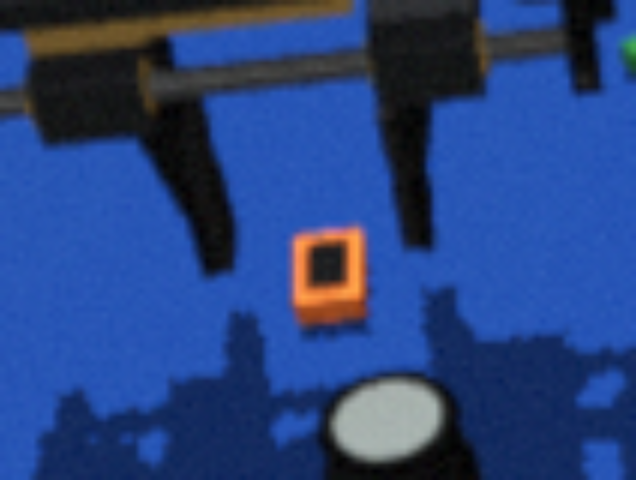

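Tips at (218,272) and (418,248) still stand clear above their shadows, with no contact force. Lowering further.

```bash
python3 -m handwheel '[[0,0,0.003,0],[0,0,0.006,0],[0,0,0.006,0]]'; python3 -m handwheel '[[0,0,0.003,0],[0,0,0.006,0],[0,0,0.006,0]]'; python3 - <<'E'
from m import *
c=snap('side'); im=c['frame'][...,::-1]
r,k=map(int,proj(c,np.array([.496,.2005,.02]))); cv2.imwrite('pics/side4.png',cv2.resize(im[r-40:r+40,k-53:k+53],None,fx=6,fy=6))
E
```

```text
time: 4.48
position: [0.4955, 0.2001, 0.0073]
tool_rot: [0.796, 0.605, -0.0, -0.0]
ft_force: [0.6, 1.1, 0.0]
grip_width: 0.0479
grip_force: 0.0
time: 4.73
position: [0.4955, 0.2001, 0.0056]
tool_rot: [0.796, 0.605, -0.0, -0.0]
ft_force: [-0.0, 0.4, -0.3]
grip_width: 0.0475
grip_force: 0.0
```

View pics/side4.png

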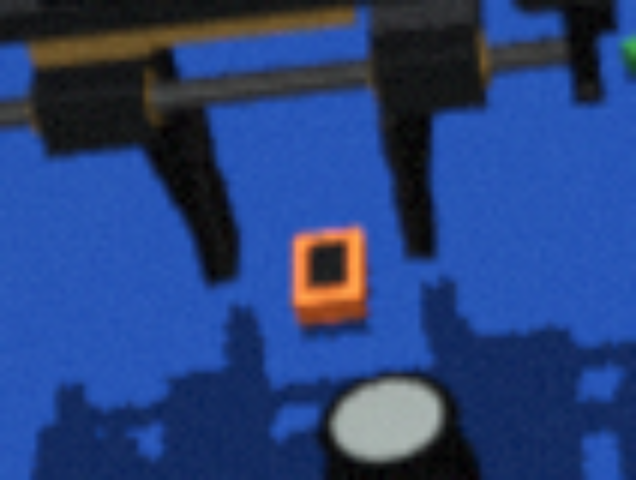

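```bash
python3 -m handwheel '[[0,0,0.004,0],[0,0,0.007,0],[0,0,0.007,0]]'; python3 -m handwheel '[[0,0,0.004,0],[0,0,0.007,0],[0,0,0.007,0]]'
```

```text
time: 5.03
position: [0.4955, 0.2001, 0.0035]
tool_rot: [0.796, 0.605, -0.0, -0.0]
ft_force: [0.7, -0.4, -0.7]
grip_width: 0.0478
grip_force: 0.0
time: 5.28
position: [0.4955, 0.2001, 0.0014]
tool_rot: [0.796, 0.605, -0.0, -0.0]
ft_force: [0.7, 0.3, -1.3]
grip_width: 0.0478
grip_force: 0.0
```

```bash
python3 -m handwheel '[[0,0,0.004,0],[0,0,0.004,0],[0,0,0.004,0]]'; python3 -m handwheel '[[0,0,0.004,0],[0,0,0.004,0],[0,0,0.004,0]]'; python3 -m handwheel '[[0,0,0.004,0],[0,0,0.004,0],[0,0,0.004,0]]';
```

```text
time: 5.53
position: [0.4956, 0.2001, 0.0003]
tool_rot: [0.796, 0.605, -0.0, -0.0]
ft_force: [0.5, 0.0, -0.3]
grip_width: 0.048
grip_force: 0.0
time: 5.78
position: [0.4956, 0.2001, -0.0009]
tool_rot: [0.796, 0.605, -0.0, -0.0]
ft_force: [0.8, -0.4, -0.0]
grip_width: 0.0479
grip_force: 0.0
time: 6.03
position: [0.4956, 0.2001, -0.0021]
tool_rot: [0.796, 0.605, -0.0, -0.0]
ft_force: [-0.4, -0.0, -0.1]
grip_width: 0.0482
grip_force: 0.0
```

```bash
python3 - <<'E'
from m import *
a=np.radians(-15.5);p=robot.get_obs()['position'];out=[]
for n in('top','side'):
    c=snap(n); im=np.ascontiguousarray(c['frame'][...,::-1])
    r,k=map(int,proj(c,np.array([.496,.2005,.02]))); r0,k0=r-85,k-65
    im=cv2.resize(im[r0:r0+150,k0:k0+130],None,fx=3,fy=3)
    for s in(-1,1):
        f=lambda z:tuple(int(x) for x in ((proj(c,p+[s*.024*np.cos(a),s*.024*np.sin(a),z])[1]-k0)*3,(proj(c,p+[s*.024*np.cos(a),s*.024*np.sin(a),z])[0]-r0)*3))
        cv2.line(im,f(-.008),f(.06),(0,255,0),1)
    out.append(im)
cv2.imwrite('pics/c5.png',np.hstack(out))
E
```

```text
(no output)
```

View pics/c5.png

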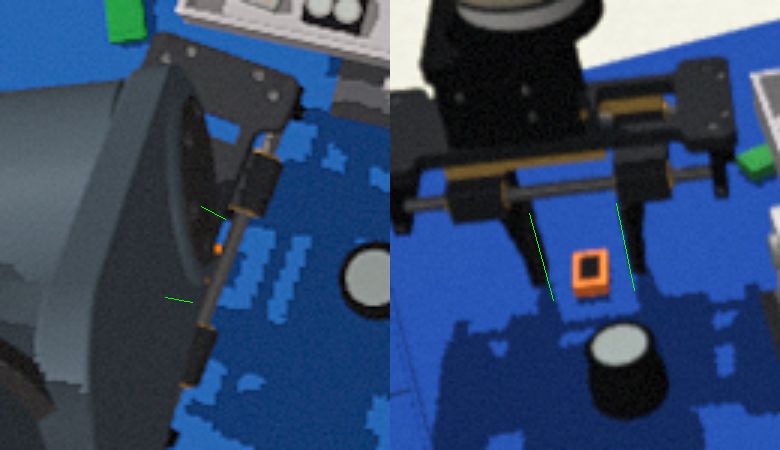

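```bash
python3 - <<'E'
from m import *
c=snap('side');r,k=map(int,proj(c,np.array([.496,.2005,.02]))); r0,k0=r-85,k-65
for u,v in[(534,284),(548,287),(632,274),(648,275),(590,281)]:
    print([ray(c,(v/3+r0,(u-390)/3+k0),z).round(4)[:2].tolist() for z in(.004,.008)])
E
python3 -m handwheel '[[0,0,0.004,0],[0,0,0.004,0],[0,0,0.004,0]]'; python3 -m handwheel '[[0,0,0.004,0],[0,0,0.004,0],[0,0,0.004,0]]'
```

```text
[[0.4645, 0.2095], [0.4642, 0.2049]]
[[0.4713, 0.2033], [0.471, 0.1988]]
[[0.5189, 0.1926], [0.5183, 0.1882]]
[[0.5272, 0.1876], [0.5265, 0.1832]]
[[0.4949, 0.1975], [0.4944, 0.1931]]
time: 6.43
position: [0.4956, 0.2001, -0.0033]
tool_rot: [0.796, 0.605, -0.0, -0.0]
ft_force: [-0.1, 0.7, -0.6]
grip_width: 0.0479
grip_force: 0.0
time: 6.68
position: [0.4956, 0.2001, -0.0046]
tool_rot: [0.796, 0.605, -0.0, -0.0]
ft_force: [0.2, -0.1, 0.3]
grip_width: 0.0479
grip_force: 0.0
```

```bash
for i in 1 2 3; do python3 -m handwheel '[[0,0,0.004,0],[0,0,0.004,0],[0,0,0.004,0]]'|egrep 'posi|ft'; python3 -c "
from m import *
print(robot.get_obs()['joint_torque'].round(2))"; done
```

```text
position: [0.4956, 0.2001, -0.0057]
ft_force: [-0.1, 1.0, -0.4]
[ -0.   -42.4   -6.74   0.05  -0.    -0.  ]
position: [0.4955, 0.2001, -0.0069]
ft_force: [-0.6, 0.1, 0.1]
[ -0.   -42.43  -6.68   0.05  -0.    -0.  ]
position: [0.4956, 0.2001, -0.0081]
ft_force: [0.6, -0.4, 0.8]
[ -0.   -42.46  -6.63   0.05  -0.     0.  ]
```

```bash
for i in 1 2; do python3 -m handwheel '[[0,0,0.004,0],[0,0,0.004,0],[0,0,0.004,0]]'|egrep 'posi|ft';  done
python3 - <<'E'
from m import *
c=snap('side'); im=c['frame'][...,::-1]
r,k=map(int,proj(c,np.array([.496,.2005,.02]))); cv2.imwrite('pics/side6.png',cv2.resize(im[r-40:r+40,k-53:k+53],None,fx=6,fy=6))
E
```

```text
position: [0.4956, 0.2001, -0.0093]
ft_force: [0.2, 0.7, -0.6]
position: [0.4956, 0.2001, -0.0105]
ft_force: [-0.1, -0.4, 0.3]
```

View pics/side6.png

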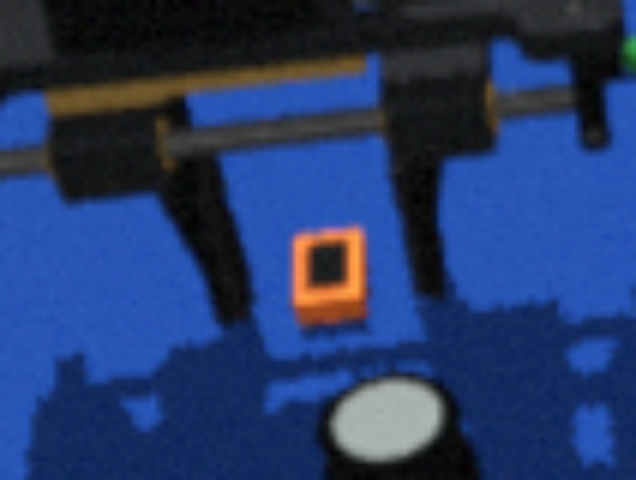

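The tips at (235,322) and (430,297) are now at mat level on both sides of the speaker, so the reported z reads about 22 mm too low. Closing.

```bash
python3 -m handwheel '[[0,0,0,0],[0,0,0,0],[0,0,0,0],[0,0,0,0],[0,0,0,0],[0,0,0,0],[0,0,0,0],[0,0,0,0]]' 0 15; python3 -m handwheel '[[0,0,-0.05,0],[0,0,-0.15,0],[0,0,-0.25,0],[0,0,-0.35,0],[0,0,-0.45,0],[0,0,-0.53,0],[0,0,-0.53,0],[0,0,-0.53,0]]'
python3 go.py 665 131 150 -9.3; python3 go.py 665 131 103 -9.3
```

```text
time: 8.65
position: [0.4956, 0.2001, -0.0104]
tool_rot: [0.796, 0.605, -0.0, -0.0]
ft_force: [0.3, 1.2, 0.4]
grip_width: 0.0198
grip_force: 15.0
time: 9.32
position: [0.4965, 0.2003, 0.1499]
tool_rot: [0.796, 0.605, 0.002, 0.001]
ft_force: [0.3, 0.5, -0.6]
grip_width: 0.0198
grip_force: 15.0
t 9.32 pos [0.4965 0.2003 0.1499] yaw -15.55 F [ 0.26  0.49 -0.65] -> row [-0.072   0.6032  0.0014] turn -0.0174
t 9.32 pos [0.4965 0.2003 0.1499] yaw -15.55 F [ 0.26  0.49 -0.65] -> row [-0.0722  0.6027  0.1581] turn -0.0174
```

```bash
python3 -m handwheel '[[-0.01,0.1,0,-0.005],[-0.02,0.2,0,-0.01],[-0.04,0.3,0,-0.0174],[-0.05,0.4,0,-0.0174],[-0.06,0.5,0,-0.0174],[-0.067,0.56,0,-0.0174],[-0.067,0.615,0,-0.0174],[-0.067,0.615,0,-0.0174],[-0.067,0.615,0.03,-0.0174],[-0.067,0.615,0.065,-0.0174],[-0.067,0.615,0.065,-0.0174],[-0.067,0.615,0.065,-0.0174]]'
python3 go.py 669 129.7 82 -9.3
python3 - <<'E'
from m import *
for n in('side','top'):
    c=snap(n); h,s,v=hsv(c); m=(h>5)&(h<18)&(s>170)&(v>110)
    p=robot.get_obs()['position']
    k,l,st,ce=cv2.connectedComponentsWithStats(m.astype(np.uint8))
    print(n,[(ce[i][::-1].round(1),st[i,4]) for i in range(1,k) if st[i,4]>15],'pred centre top, true z guess',np.round(proj(c,p+[0,0,.023]),1),'nominal',np.round(proj(c,p),1))
E
```

```text
time: 10.32
position: [0.6653, 0.1318, 0.1269]
tool_rot: [0.762, 0.648, -0.002, -0.002]
ft_force: [0.4, -0.6, 0.6]
grip_width: 0.0196
grip_force: 15.0
t 10.32 pos [0.6653 0.1318 0.1269] yaw -9.25 F [ 0.39 -0.62  0.57] -> row [-0.0049  0.0139  0.1498] turn 0.0001
side [(array([141.3, 281.7]), np.int32(130))] pred centre top, true z guess [137.2 280.1] nominal [149.4 280.3]
top [] pred centre top, true z guess [160.8 214.5] nominal [165.6 216.3]
```

```bash
python3 -m handwheel '[[-0.005,0.014,0.03,0],[-0.005,0.014,0.07,0],[-0.005,0.014,0.11,0],[-0.005,0.014,0.14,0],[-0.005,0.014,0.147,0],[-0.005,0.014,0.147,0],[-0.005,0.014,0.147,0]]'
for i in 1 2; do python3 -m handwheel '[[0,0,0.004,0],[0,0,0.004,0],[0,0,0.004,0]]'|egrep 'posi|ft';done
python3 - <<'E'
from m import *
c=snap('side'); im=c['frame'][...,::-1]
r,k=map(int,proj(c,np.array([.669,.13,.1]))); cv2.imwrite('pics/side7.png',cv2.resize(im[r-50:r+100,k-80:k+90],None,fx=4,fy=4))
E
```

```text
time: 11.0
position: [0.6719, 0.1291, 0.0846]
tool_rot: [0.762, 0.647, -0.0, -0.0]
ft_force: [-0.4, 0.7, -0.8]
grip_width: 0.0201
grip_force: 15.0
position: [0.6722, 0.1291, 0.0843]
ft_force: [0.2, -0.1, -0.7]
position: [0.6719, 0.1291, 0.0827]
ft_force: [-0.7, -1.0, -0.3]
```

View pics/side7.png

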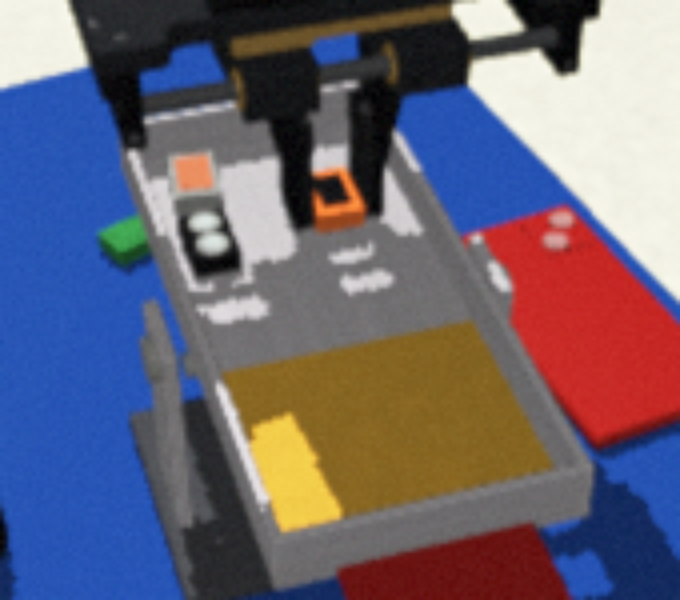

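The speaker, at crop (335,195), hangs in the tray's bare half, clear of the camera and motor. Creeping down to the floor.

```bash
for i in 1 2 3; do python3 -m handwheel '[[0,0,0.004,0],[0,0,0.004,0],[0,0,0.004,0],[0,0,0.004,0]]'|egrep 'posi|ft';done
```

```text
position: [0.6719, 0.1291, 0.0813]
ft_force: [-0.3, -0.6, -0.1]
position: [0.6719, 0.1291, 0.0801]
ft_force: [0.9, -0.2, -0.5]
position: [0.6719, 0.1291, 0.0789]
ft_force: [-0.5, 1.0, -0.0]
```

```bash
for i in 1 2; do python3 -m handwheel '[[0,0,0.003,0],[0,0,0.003,0],[0,0,0.003,0]]'|egrep 'posi|ft';done
```

```text
position: [0.6721, 0.1291, 0.0786]
ft_force: [-1.0, -0.9, 3.1]
position: [0.6722, 0.1291, 0.0786]
ft_force: [-2.6, -1.1, 6.3]
```

Contact is at reported z 0.0786. Back off slightly, release and rise.

```bash
python3 -m handwheel '[[0,0,-0.003,0],[0,0,-0.003,0],[0,0,-0.003,0],[0,0,-0.003,0],[0,0,-0.003,0],[0,0,-0.003,0]]' 34; python3 -m handwheel '[[0,0,-0.02,0],[0,0,-0.06,0],[0,0,-0.12,0],[0,0,-0.2,0],[0,0,-0.28,0],[0,0,-0.28,0],[0,0,-0.28,0]]'
python3 go.py 623 -73.6 163 -9.3
python3 - <<'E'
from m import *
c=snap('side'); h,s,v=hsv(c);comps(c,(h>5)&(h<18)&(s>170)&(v>110),.101,25)
E
```

```text
time: 13.55
position: [0.6724, 0.129, 0.0782]
tool_rot: [0.762, 0.647, 0.0, 0.0]
ft_force: [0.3, -0.4, 2.3]
grip_width: 0.0297
grip_force: 1.1
time: 14.13
position: [0.6729, 0.1293, 0.1646]
tool_rot: [0.762, 0.648, 0.002, 0.001]
ft_force: [-0.8, -0.6, 0.9]
grip_width: 0.0296
grip_force: 0.0
t 14.13 pos [0.6729 0.1293 0.1646] yaw -9.28 F [-0.77 -0.59  0.93] -> row [-0.6942 -0.0552  0.0044] turn 0.0
  px [165. 285.] rect [670.5 125.5] [36.5 19.4] 80.8
```

```bash
python3 -m handwheel '[[-0.1,0,0,0],[-0.2,-0.01,0,0],[-0.3,-0.02,0,0],[-0.4,-0.03,0,0],[-0.5,-0.04,0,0],[-0.6,-0.05,0,0],[-0.694,-0.055,0,0],[-0.694,-0.055,0,0],[-0.694,-0.055,0.1,0],[-0.694,-0.055,0.2,0],[-0.694,-0.055,0.25,0],[-0.694,-0.055,0.26,0],[-0.694,-0.055,0.26,0],[-0.694,-0.055,0.26,0]]' 0 20
python3 go.py 623 -73.6 81 -9.3
python3 - <<'E'
from m import *
c=snap('side'); im=c['frame'][...,::-1]
r,k=map(int,proj(c,np.array([.623,-.073,.1]))); cv2.imwrite('pics/side8.png',cv2.resize(im[r-110:r+40,k-110:k+70],None,fx=4,fy=4))
E
```

```text
time: 15.35
position: [0.6222, -0.0733, 0.0841]
tool_rot: [0.762, 0.648, 0.0, -0.0]
ft_force: [-0.2, -0.2, -0.5]
grip_width: 0.0002
grip_force: 0.0
t 15.35 pos [ 0.6222 -0.0733  0.0841] yaw -9.27 F [-0.23 -0.19 -0.46] -> row [-0.0004  0.0027  0.0102] turn 0.0001
```

View pics/side8.png

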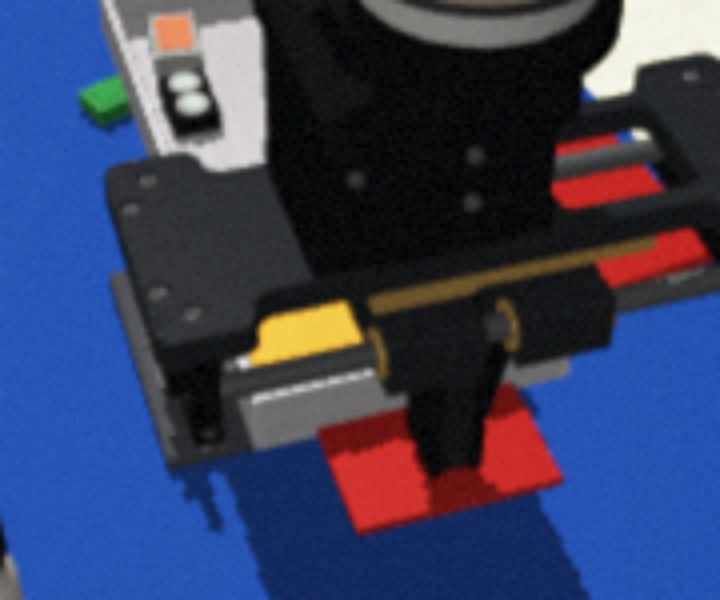

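Fingertips, at crop (455,465), stand centred over the red tab. Pressing down slowly.

```bash
python3 -m handwheel '[[0,0,0.01,0],[0,0,0.02,0],[0,0,0.03,0],[0,0,0.04,0],[0,0,0.05,0],[0,0,0.06,0],[0,0,0.07,0],[0,0,0.08,0],[0,0,0.09,0],[0,0,0.1,0],[0,0,0.11,0],[0,0,0.12,0],[0,0,0.13,0],[0,0,0.14,0],[0,0,0.15,0],[0,0,0.16,0],[0,0,0.17,0],[0,0,0.18,0],[0,0,0.18,0],[0,0,0.18,0]]'; python3 -m handwheel '[[0,0,0.005,0],[0,0,0.01,0],[0,0,0.013,0],[0,0,0.013,0]]' | egrep 'pos|ft'
```

```text
time: 17.07
position: [0.6216, -0.0739, 0.0297]
tool_rot: [0.762, 0.648, -0.0, -0.0]
ft_force: [0.2, 0.3, 4.2]
grip_width: 0.0004
grip_force: 1.7
position: [0.6218, -0.0737, 0.0259]
ft_force: [-0.4, 0.4, 3.5]
```

```bash
for i in 1 2 3 4; do python3 -m handwheel '[[0,0,0.003,0],[0,0,0.006,0],[0,0,0.006,0]]' | egrep 'pos|ft';done
```

```text
position: [0.6219, -0.0737, 0.0241]
ft_force: [-0.6, -0.1, 2.6]
position: [0.6221, -0.0737, 0.0224]
ft_force: [-0.3, 0.6, 2.8]
position: [0.6221, -0.0738, 0.0206]
ft_force: [0.9, 1.6, 3.0]
position: [0.6221, -0.0738, 0.0188]
ft_force: [0.6, 0.6, 2.8]
```

```bash
python3 -m handwheel '[[0,0,0.003,0],[0,0,0.004,0],[0,0,0.004,0]]' | egrep 'pos|ft'
```

```text
position: [0.6221, -0.0737, 0.0177]
ft_force: [0.2, 0.4, 2.6]
```

```bash
for i in 1 2; do python3 -m handwheel '[[0,0,0.003,0],[0,0,0.003,0],[0,0,0.003,0]]' | egrep 'pos|ft';done
```

```text
position: [0.622, -0.0737, 0.0168]
ft_force: [0.8, -0.5, 2.9]
position: [0.622, -0.0737, 0.0159]
ft_force: [0.8, 0.3, 3.1]
```

```bash
python3 -m handwheel '[[0,0,0.003,0],[0,0,0.003,0],[0,0,0.003,0]]' | egrep 'pos|ft'
```

```text
position: [0.6222, -0.0737, 0.0157]
ft_force: [0.0, 1.5, 6.5]
```

```bash
python3 -m handwheel '[[0,0,0.002,0],[0,0,0.002,0],[0,0,0.002,0]]' | egrep 'pos|ft'
```

```text
position: [0.6221, -0.0737, 0.0155]
ft_force: [-0.2, 1.6, 8.6]
```

```bash
python3 -m handwheel '[[0,0,0.002,0],[0,0,0.002,0],[0,0,0.002,0]]' | egrep 'time|pos|ft'
cat > s.py <<'E'
from m import *
O=np.array([.6463,.0746,.088]);a=np.radians(81);ey=np.array([np.cos(a),np.sin(a),0]);ex=np.array([np.sin(a),-np.cos(a),0])
def pany(c,px,tilt,zz=.009):
    t=tilt; u=ey*np.cos(t)+np.array([0,0,1])*np.sin(t); w=np.array([0,0,1])*np.cos(t)-ey*np.sin(t)
    T=np.array(c['cam_to_world']); d=T[:3,:3]@np.linalg.inv(c['K'])@[px[1],px[0],1]; o=T[:3,3]-O-w*(.004+zz)
    q=o-d*(o@w)/(d@w); return round(q@ex*1000),round(q@u*1000)
if __name__=='__main__':
    import sys
    for n in('side','top'):
        c=snap(n)
        for l in('speaker','camera','motor'):
            print(n,l,[(pany(c,d['point'],float(sys.argv[1])),round(d['conf'],2)) for d in vision.look_for(n,l)[:3]])
    print(robot.get_obs()['ft_force'].round(1),robot.get_obs()['time'])
    if len(sys.argv)>2: cv2.imwrite('pics/'+sys.argv[2],cv2.resize(np.hstack([snap(n)['frame'][60:320,80:400,::-1] for n in('side','top')]),None,fx=1.25,fy=1.25))
E
python3 s.py .42 both9.png
```

```text
time: 19.9
position: [0.6222, -0.0736, 0.0154]
ft_force: [-1.7, 1.2, 11.1]
side speaker []
side camera []
side motor []
top speaker []
top camera []
top motor []
[-0.8  0.5 12.5] 20.3
```

View pics/both9.png

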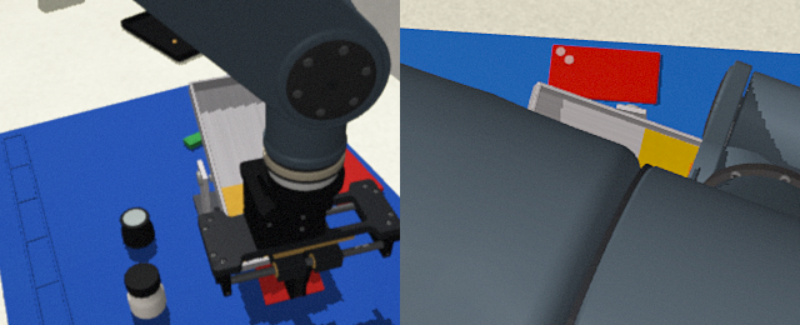

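The tray is down and the visible bare part is empty; force is about 11–12 N. Holding about 3 s more.

```bash
python3 -m handwheel '[[0,0,0,0],[0,0,0,0],[0,0,0,0],[0,0,0,0],[0,0,0,0],[0,0,0,0],[0,0,0,0],[0,0,0,0],[0,0,0,0],[0,0,0,0],[0,0,0,0],[0,0,0,0],[0,0,0,0],[0,0,0,0],[0,0,0,0],[0,0,0,0]]' | egrep 'time|pos|ft'; python3 -m handwheel '[[0,0,0,0],[0,0,0,0],[0,0,0,0],[0,0,0,0],[0,0,0,0],[0,0,0,0],[0,0,0,0],[0,0,0,0],[0,0,0,0],[0,0,0,0],[0,0,0,0],[0,0,0,0],[0,0,0,0],[0,0,0,0],[0,0,0,0],[0,0,0,0],[0,0,0,0],[0,0,0,0],[0,0,0,0],[0,0,0,0]]' | egrep 'time|pos|ft'
```

```text
time: 21.73
position: [0.6222, -0.0737, 0.0154]
ft_force: [-1.4, 1.7, 12.3]
time: 23.4
position: [0.6222, -0.0737, 0.0154]
ft_force: [-1.8, 0.8, 11.4]
```

```bash
for i in 1; do python3 -m handwheel '[[0,0,-0.004,0],[0,0,-0.01,0],[0,0,-0.016,0],[0,0,-0.022,0],[0,0,-0.028,0],[0,0,-0.034,0],[0,0,-0.04,0],[0,0,-0.046,0],[0,0,-0.052,0],[0,0,-0.058,0],[0,0,-0.064,0],[0,0,-0.07,0],[0,0,-0.076,0],[0,0,-0.082,0],[0,0,-0.088,0],[0,0,-0.094,0],[0,0,-0.1,0],[0,0,-0.106,0],[0,0,-0.112,0],[0,0,-0.118,0]]'|egrep 'time|pos|ft';done
python3 -m handwheel '[[0,0,-0.006,0],[0,0,-0.012,0],[0,0,-0.018,0],[0,0,-0.024,0],[0,0,-0.03,0],[0,0,-0.036,0],[0,0,-0.042,0],[0,0,-0.048,0],[0,0,-0.054,0],[0,0,-0.06,0],[0,0,-0.066,0],[0,0,-0.072,0],[0,0,-0.078,0],[0,0,-0.084,0],[0,0,-0.089,0],[0,0,-0.094,0],[0,0,-0.099,0],[0,0,-0.104,0],[0,0,-0.109,0],[0,0,-0.115,0]]'|egrep 'time|pos|ft'
python3 -m handwheel '[[0,0,-0.02,0],[0,0,-0.05,0],[0,0,-0.1,0],[0,0,-0.2,0],[0,0,-0.3,0],[-0.1,0,-0.35,0],[-0.2,0,-0.35,0],[-0.3,0,-0.35,0],[-0.4,0,-0.35,0],[-0.5,0,-0.35,0],[-0.6,0,-0.35,0],[-0.7,0,-0.35,0],[-0.7,0,-0.35,0]]'
python3 s.py 0 both10.png
```

```text
time: 25.07
position: [0.622, -0.0737, 0.0495]
ft_force: [-0.2, -2.4, 2.7]
time: 26.73
position: [0.6214, -0.0731, 0.0833]
ft_force: [-0.4, 0.6, -0.7]
time: 27.82
position: [0.5876, -0.2874, 0.1899]
tool_rot: [0.764, 0.646, -0.001, 0.002]
ft_force: [0.2, -0.3, 0.3]
grip_width: 0.0004
grip_force: 0.0
side speaker [((18, -100), 0.75), ((3, -39), 0.68)]
side camera [((-39, -100), 0.46)]
side motor [((-29, -75), 0.7), ((-69, 60), 0.66), ((4, -36), 0.53)]
top speaker [((18, -105), 0.62), ((94, 45), 0.27)]
top camera [((-36, -108), 0.65)]
top motor [((-35, -75), 0.7), ((18, 147), 0.58), ((-63, 150), 0.57)]
[0.2 0.5 0.2] 28.2167
```

View pics/both10.png

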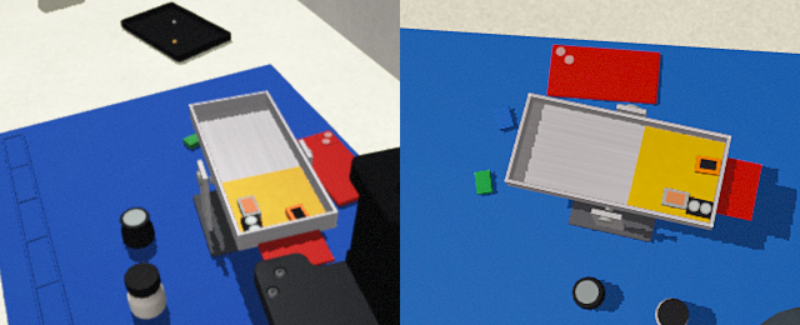

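All three modules lie in the yellow end (pan y about -105, -105 and -75 mm). The tray is level and free, and the phone, jar and loupe are where they were.

```bash
python3 -c "
from rig import job
print(job.hand_in())"
```

```text
the job is handed in; nothing more can be done
None
```

The job is handed in, verdict not returned: all three modules are in the yellow end, the tray was held on its stop at 11–12 N and brought up slowly to level, and the phone, jar and loupe look undisturbed.

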